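# Set a stage lamp's click dial four clicks up from its stop and store it

## Task

On the stage lamp that lies lens-down on the bench, push the dial's upright lug with a fingertip to turn the dial anticlockwise all the way back to its end stop, then turn it clockwise exactly four clicks and leave it resting in the fourth click. Then press the round store button beside the dial fully down with a fingertip and let it come up again; do not press it while the dial is at any other click. Push lightly, without pinching or forcing the dial or lifting anything, and leave the loose things on the lamp and on the bench where they are.

Things in the scene. Friction and masses are not known exactly. Their poses are not given: they have to be found in the camera images.
- lamp: Black finned round lamp, 256 mm across, lying lens-down, fixed to the bench, at any yaw; origin at the centre of its underside, z up. Its flat grey rear panel (224 mm across) faces up, 104 mm above the bench; on it are the dial (axis at x 0, y +35 mm in the lamp frame) and the store button (x 0, y -70 mm). A folded yoke, 65 mm high, reaches 145 mm out at +-x (its pivot knobs 159) and 153 mm at -y.
- dial_axis (a point): point on the panel surface, 104 mm above the bench, on the upright axis of the dial: a black disc 90 mm across whose top face is 12 mm above the panel, with one upright lug near its rim. Nine white ticks on the panel show where the lug points at clicks 0 to 8; the tick of click 0 is twice as long (16 mm). At click 0 the lug points 186 degrees anticlockwise from the lamp x axis.
- lug (a point): centre of the top of the dial's lug: a plain upright aluminium pin 14 mm across that stands 26 mm above the disc's top face, its axis 34 mm from the dial's axis (its top is 38 mm above the panel). Push it sideways, from either side, to turn the dial.
- dial (a joint): dial angle in rad, growing clockwise seen from above. Nine clicks 0.4189 rad (24 degrees) apart: click 0 at 0 (hard stop 0.08 rad beyond it), click 4 at 1.6755, click 8 at 3.3510. Starts in any of clicks 1 to 6. A spring pulls it into the nearest click when let go; moving out of a click takes 2 to 4 N at the lug, and past half-way it snaps on to the next by itself.
- store_top (a point): centre of the top face of the store button, a round aluminium spring button 28 mm across in a black housing on the panel; press it straight down
- store (a joint): travel of the store button in m: 0 up, 0.006 fully down (takes about 4 N); counts as pressed above 0.004; it springs up when let go
- cap: loose black dust cap, 26 mm across and 22 mm tall, standing on the lamp's panel; origin at its underside; to be left alone
- teeknob: loose spare T-knob, 16 x 36 mm and 27 mm tall, standing on the lamp's panel; origin at its underside; to be left alone
- driver: loose screwdriver lying on the bench; to be left alone
- spray: loose white spray can, 52 mm across and 170 mm tall; origin at its underside; to be left alone
- tape: loose blue roll of tape, 90 mm across and 24 mm tall; origin at its underside; to be left alone
- basket: orange open basket, 200 x 140 x 70 mm; origin at its underside; to be left alone
- jar: loose clear jar, 60 mm across and 80 mm tall; origin at its underside; to be left alone
- carton: small cardboard carton, 120 x 160 x 100 mm; origin at its underside; to be left alone

How it is judged:
On the way, in this order (a step that is already met when the one before it is completed fails the run):
1. the dial is turned back to its anticlockwise end stop (click 0) (value of joint dial below 0.12 rad), for 0.1 s.
2. the dial rests in the fourth click (value of joint dial between 1.5555 and 1.7955 rad and value of joint store below 0.002 m), for 0.3 s.
3. the store button is pressed down with the dial in the fourth click (value of joint dial between 1.5555 and 1.7955 rad and value of joint store above 0.004 m), for 0.05 s.
At the end, for the whole second after the job is handed in: the dial rests in click 4 (joint within 0.12 rad of 1.6755) and is still, the store button is up again (travel below 2 mm), and every loose thing is within 15 mm (on the lamp) or 25 mm (on the bench) of where it started (all of step 2 and velocity of joint dial between -0.05 and 0.05 rad/s and distance of each of cap, teeknob from where it was at the start of the episode below 0.015 m and distance of each of driver, spray, tape, basket, jar, carton from where it was at the start of the episode below 0.025 m); the robot touches nothing.
It fails at once if the store button is pressed while the dial is not in the fourth click (value of joint store above 0.004 m and not (value of joint dial between 1.5555 and 1.7955 rad)).
It fails at once if the dial is pinched or forced (more than 40 N on it) (contact force between dial and the fingers above 40 N).
It fails at once if a loose thing on the lamp is moved or lifted 15 mm (distance of any of cap, teeknob from where it was at the start of the episode above 0.015 m).
It fails at once if a loose thing on the bench is moved or lifted 25 mm (distance of any of driver, spray, tape, basket, jar, carton from where it was at the start of the episode above 0.025 m).
It also fails if it takes over 64 s, if anything falls off the work surface, if the arm or the gripper's body presses on something with over 40 N, if the wrist force passes 120 N, or if a joint passes its speed limit or range.

## Robot

A 6-joint arm with a two-finger parallel gripper is mounted at the origin on the work surface. World frame = base frame: x ahead of the robot, y to its left, z up, the work surface at z = 0. Lengths are in m, angles in rad, forces in N, time in s.
With the tool pointing down it reaches from about 0.25 to 0.85 m from the base axis. Payload 12.5 kg.
Tool frame: the origin (TCP) lies midway between the tips of the shut fingers; the grasp point (between the pads) lies 19 mm behind it; z points along the fingers, y is the direction in which the jaws open and shut (so a half turn about z gives the same grasp; the last joint's range is limited). The gripper opens to 93 mm and grips with 3 to 60 N. Pads are 15 mm wide; open, the fingers measure 128 mm over their backs; the gripper's body (75 mm by 188 mm) begins 65 mm behind the grasp point.
Start: joints at [1.218, 0.351, 1.652, -0, 1.139, -0.085], TCP at [0.146, 0.53, 0.219] pointing down, gripper open.
Joint ranges: [-2.75, 2.75], [-0.79, 2.1], [0.01, 2.65], [-1.57, 4.71], [0.07, 3.14], [-2.87, 2.87]. Speed limits (rad/s): [2.22, 2.22, 2.79, 3.14, 3.14, 3.14].

## Interface

Orientations are given as a unit quaternion [w, x, y, z].
In Python, from cell import robot gives the robot as it stands. The module is installed in compiled form; this text tells all that it offers.
- The arm moves only by the tool drive_tool, never from a script. Its argument "plan" is a list of rows, each an object with "slide": the shift along the world's x, y, z in units of 30 mm (1.0 is 30 mm), a list of three; "delta_rot": the turn, a rotation vector about the world's x, y, z in units of 6 degrees (1.0 is 6 degrees), a list of three; "claw": the gripper's target within -1 to 1 (fully open at 1, half-way at 0, shut at -1). In form: [{"slide": [dx, dy, dz], "delta_rot": [ax, ay, az], "claw": claw}, ...]. A call has 1 to 8 rows; each row is the pose to reach, as a shift and turn from the pose commanded when the call began; what a row does not reach only later rows make up. A row lasts 1/8 s, in which the tool goes at most 62.5 mm and 10.7 degrees, less where a joint would pass 70% of its speed; a pose out of reach is approached as far as the arm can. A call with a gripper value outside its range is refused whole. The fingers move at their own pace and stop on an object; "newtons" is the grip in N (left out, the last holds). Time passes only in rows, so rows that repeat a pose let the fingers close. It gives the time, the measured TCP pose, the force and the opening at its end, in the units of the state.
- robot.get_obs(): the state, without advancing time (a new reading comes with each control period).
- robot.grab_frame(name): name is "side" or "top"; returns the picture (420x560x3 uint8, red, green, blue); there is no depth.
- robot.camera_model(name): a dict with "mtx" (3x3 intrinsics, pixels), "world_from_camera" (4x4, takes a point from camera to world coordinates). Camera axes: x right, y down, z forward; pixel columns grow to the right and rows downward; lengths in m; the calibration is good to about 2 mm. A picture is of the moment at which its call begins. camera_model takes no time and is no camera call.
- robot.sign_off(): hands the job in, once; it reports no verdict.
Trained networks look in the newest picture that a camera, given by its name, has taken for a name from the list of things; names that differ only in an ending like _2 or _b are one class to them, and where a whole thing is asked for, a point or a joint stands for the part that bears it (a point fixed in the world has none). Each returns a list of dicts, best first, with "score" (0 to 1); they miss things now and then, are a little off and sometimes report something else, mostly with a low value. They report only what shows in the picture. A call takes as long as a camera call.
- robot.find_in(camera, label): "extent" ([left, top, right, bottom] in pixels, round what is visible of it).
- robot.masks_of(camera, label): "region" (420x560 bool, what is visible of it) and "extent" ([left, top, right, bottom] in pixels, round what is visible of it).
The state is a dict: "t": time; "qpos": joint angles; "joint_vel": joint speeds; "tau": joint torques, N m; "eef_pos": TCP position; "ee_rot": TCP orientation; "contact_force": force on the tool from outside, world axes, zero at the start; "ft_torque": the same for the moment, N m; "width": finger opening in m.
Only numpy, scipy, OpenCV 4.12 (cv2) and the standard library are available. Lean on these libraries where they do the work, as an engineer would, in place of code of your own. Each camera call takes 0.05 s, during which the arm holds its last target. There are 200 camera calls.

## Working session

There is one attempt and no reset: what is moved stays moved. The work goes in short steps, Python scripts to look and compute and a tool call to move; the robot and the scene stay as the last step left them, time stands still between calls to the robot, and variables do not carry over. Pictures are saved under pics/ and viewed, about 8 in all and at most 12, crops included, and the job is handed in when it is done.

Besides the shell and the picture viewer there is one more tool, called after "Request:" in YAML: its name, and indented under it one key for each argument. drive_tool: Moves the arm, as the interface text tells. Its arguments: {"type":"object","properties":{"plan":{"type":"array","items":{"type":"object","properties":{"slide":{"type":"array","items":{"type":"number"}},"delta_rot":{"type":"array","items":{"type":"number"}},"claw":{"type":"number"}}}},"newtons":{"type":"number"}},"required":["plan"]}

```bash
mkdir -p pics; cat > h.py <<'E'
import numpy as np, cv2
from cell import robot
def pix2w(cam,uv,z):
    m=robot.camera_model(cam);T=np.array(m["world_from_camera"]);K=np.array(m["mtx"])
    d=T[:3,:3]@np.linalg.inv(K)@np.array([uv[0],uv[1],1.]);o=T[:3,3]
    return o+d*(z-o[2])/d[2]
def w2pix(cam,p):
    m=robot.camera_model(cam);T=np.linalg.inv(np.array(m["world_from_camera"]));K=np.array(m["mtx"])
    c=K@(T[:3,:3]@np.array(p)+T[:3,3]);return c[:2]/c[2]
def save(img,n): cv2.imwrite('pics/'+n,cv2.cvtColor(img,cv2.COLOR_RGB2BGR))
E
python3 - <<'E'
from h import *
for c in("top","side"):
    im=robot.grab_frame(c);save(cv2.resize(im,(784,588),interpolation=cv2.INTER_CUBIC),c+'0.png')
    m=robot.camera_model(c);print(c,np.round(m["world_from_camera"],3).tolist(),np.round(m["mtx"]).tolist())
    for n in("dial_axis","lug","store_top","cap","teeknob"):
        for r in robot.find_in(c,n)[:2]: print(n,round(r["score"],2),np.round(r["extent"]).tolist())
E
```

```text
top [[-0.003, -0.997, 0.077, 0.398], [-1.0, 0.003, 0.004, 0.003], [-0.004, -0.077, -0.997, 1.178], [0.0, 0.0, 0.0, 1.0]] [[440.0, 0.0, 280.0], [0.0, 440.0, 209.0], [0.0, 0.0, 1.0]]
dial_axis 0.69 [162.0, 140.0, 296.0, 276.0]
lug 0.66 [230.0, 161.0, 266.0, 196.0]
store_top 0.5 [220.0, 212.0, 230.0, 223.0]
store_top 0.47 [135.0, 262.0, 170.0, 297.0]
teeknob 0.72 [232.0, 164.0, 264.0, 198.0]
teeknob 0.67 [161.0, 143.0, 296.0, 278.0]
side [[0.922, -0.263, 0.285, 0.111], [-0.387, -0.632, 0.672, -0.841], [0.004, -0.729, -0.684, 0.969], [0.0, 0.0, 0.0, 1.0]] [[413.0, 0.0, 277.0], [0.0, 413.0, 213.0], [0.0, 0.0, 1.0]]
dial_axis 0.93 [225.0, 168.0, 319.0, 243.0]
dial_axis 0.24 [330.0, 313.0, 353.0, 351.0]
lug 0.61 [278.0, 180.0, 306.0, 200.0]
lug 0.29 [281.0, 122.0, 295.0, 166.0]
cap 0.53 [266.0, 200.0, 269.0, 211.0]
cap 0.16 [228.0, 170.0, 317.0, 241.0]
teeknob 0.39 [277.0, 167.0, 286.0, 176.0]
```

View pics/top0.png

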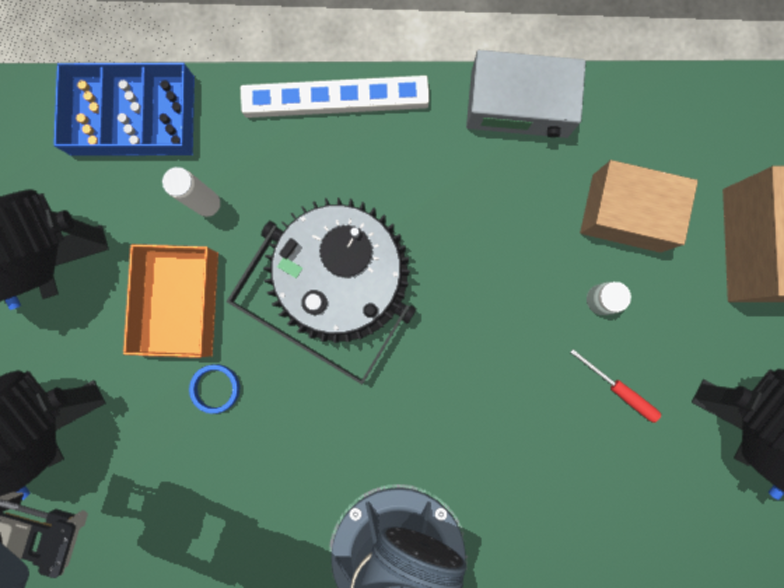

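View pics/side0.png

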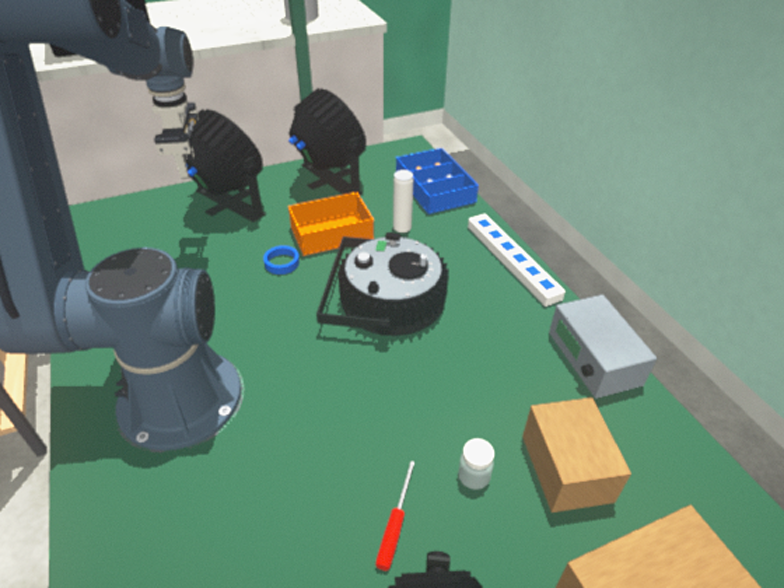

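Both views show the lamp. In the enlarged top view the dial is at about (346,250), the lug at (355,232), the store button at (314,301), the T-knob at (290,247) and the cap at (371,310). Next I'll zoom in and measure.

```bash
python3 - <<'E'
from h import *
im=robot.grab_frame("top")
save(cv2.resize(im[140:250,185:300],None,fx=5.2,fy=5.2,interpolation=cv2.INTER_CUBIC),'crop1.png')
g=cv2.cvtColor(im,cv2.COLOR_RGB2GRAY)
s=1/1.4
for n,uv,z in(("dial",(346,250),.116),("lug",(355,232),.142),("store",(314,301),.118),("tee",(290,247),.12),("cap",(371,310),.126)):
    print(n,np.round(pix2w("top",np.array(uv)*s,z),4))
print(robot.get_obs()["contact_force"],robot.get_obs()["ee_rot"],robot.get_obs()["t"])
E
```

```text
dial [0.554  0.0885 0.116 ]
lug [0.581  0.0712 0.142 ]
store [0.4651 0.1433 0.118 ]
tee [0.559  0.1854 0.12  ]
cap [0.4489 0.0446 0.126 ]
[ 0.00709771  0.84723779 -0.4234232 ] [-6.73810028e-07  1.33513363e-01  9.91047013e-01  1.62794142e-05] 0.65
```

View pics/crop1.png

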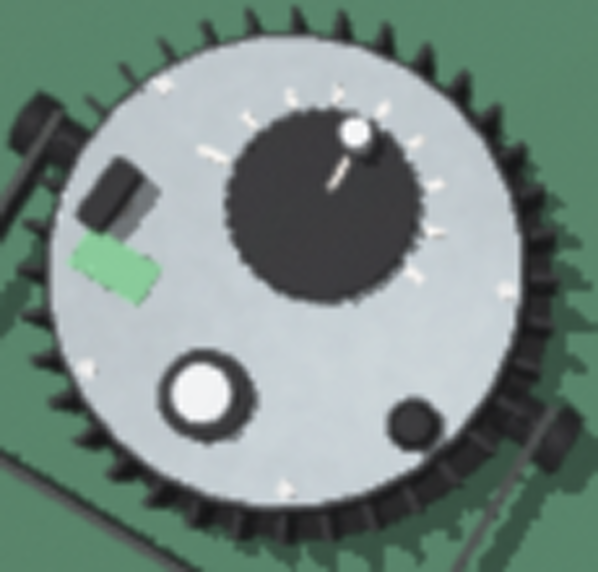

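The crop shows nine ticks, with the long one (click 0) at crop pixel (212,153). The pointer line aims at the fifth tick at (383,108), so the dial appears to start in click 4. I'll fit the axis and yaw from the ticks and work out the waypoints.

```bash
cat > geo.py <<'E'
from h import *
from scipy.optimize import least_squares
c=lambda p:(np.array(p)-0)/5.2+[185,140]-0.4
tk=[(212,153),(250,119),(291,97),(338,93),(384,108),(416,142),(435,184),(435,232),(415,275)]
P=np.array([pix2w("top",c(p),.104)[:2] for p in tk])
def res(v):
    r=np.r_[v[3]+.004,[v[3]]*8];a=v[2]-np.radians(24)*np.arange(9)
    return (P-np.c_[v[0]+r*np.cos(a),v[1]+r*np.sin(a)]).ravel()
s=least_squares(res,[.554,.0885,np.radians(64),.052])
D=s.x[:2];A0=s.x[2]
E
python3 - <<'E'
from geo import *
print(D,np.degrees(A0),s.x[3],np.abs(s.fun).max())
print("dialtop",pix2w("top",c((325,205)),.116),"lug",pix2w("top",c((355,133)),.142),"store",pix2w("top",c((202,393)),.118))
u=lambda a:np.array([np.cos(a),np.sin(a)]);t=lambda a:np.array([-np.sin(a),np.cos(a)])
for k in(4,0): 
  a=A0-np.radians(24)*k
  print(k,np.degrees(a),"lug",D+.034*u(a))
a=A0-np.radians(96); print("approach", D+.034*u(a)-.022*t(a))
E
```

```text
[0.55439449 0.09051339] 64.43120122716589 0.05432802816751865 0.0007591886102434539
dialtop [0.55285784 0.08861728 0.116     ] lug [0.58227025 0.07287742 0.142     ] store [0.4646986  0.14537448 0.118     ]
4 -31.56879877283413 lug [0.58336291 0.07271364]
0 64.43120122716589 lug [0.56906871 0.12118369]
approach [0.57184542 0.05396937]
```

Request:
drive_tool:
  plan:
    - {"slide":[2,-2,0.5],"delta_rot":[0,0,-1.7],"claw":-1}
    - {"slide":[4,-4,0.5],"delta_rot":[0,0,-3.4],"claw":-1}
    - {"slide":[6,-6,0.5],"delta_rot":[0,0,-5.1],"claw":-1}
    - {"slide":[8,-8,0.5],"delta_rot":[0,0,-6.8],"claw":-1}
    - {"slide":[9,-10,0.5],"delta_rot":[0,0,-8.5],"claw":-1}
    - {"slide":[10,-12,0.5],"delta_rot":[0,0,-10.2],"claw":-1}
    - {"slide":[11,-14,0.5],"delta_rot":[0,0,-11.9],"claw":-1}
    - {"slide":[12,-15,0.5],"delta_rot":[0,0,-13.6],"claw":-1}
  newtons: 10

```text
t: 1.65
eef_pos: [0.4608, 0.1445, 0.2339]
ee_rot: [0.0, 0.751, 0.661, 0.0]
contact_force: [0.1, 1.7, 0.6]
width: 0.0177
```

Request:
drive_tool:
  plan:
    - {"slide":[0,0,0],"delta_rot":[0,0,0],"claw":-1}
    - {"slide":[0,0,0],"delta_rot":[0,0,0],"claw":-1}

```text
t: 1.9
eef_pos: [0.4597, 0.1466, 0.2335]
ee_rot: [-0.0, 0.748, 0.663, -0.0]
contact_force: [0.2, -0.3, -0.1]
width: 0.0012
```

Request:
drive_tool:
  plan:
    - {"slide":[1.25,-1.03,0],"delta_rot":[0,0,-1.4],"claw":-1}
    - {"slide":[2.5,-2.06,0],"delta_rot":[0,0,-2.8],"claw":-1}
    - {"slide":[3.74,-3.09,0],"delta_rot":[0,0,-4.1],"claw":-1}
    - {"slide":[3.74,-3.09,0],"delta_rot":[0,0,-4.1],"claw":-1}
    - {"slide":[3.74,-3.09,-1.5],"delta_rot":[0,0,-4.1],"claw":-1}
    - {"slide":[3.74,-3.09,-3],"delta_rot":[0,0,-4.1],"claw":-1}
    - {"slide":[3.74,-3.09,-3.6],"delta_rot":[0,0,-4.1],"claw":-1}
    - {"slide":[3.74,-3.09,-3.6],"delta_rot":[0,0,-4.1],"claw":-1}

```text
t: 2.9
eef_pos: [0.5716, 0.0548, 0.1255]
ee_rot: [-0.0, 0.872, 0.489, -0.001]
contact_force: [0.8, -0.1, 0.3]
width: 0.0003
```

```bash
cat > look.py <<'E'
import sys
from h import *
a=robot.grab_frame("top");b=robot.grab_frame("side")
a=cv2.resize(a[120:260,170:310],(560,560),interpolation=cv2.INTER_CUBIC)[:,:390+10]
b=cv2.resize(b[130:250,215:335],(480,480),interpolation=cv2.INTER_CUBIC)[:,:400]
b=cv2.copyMakeBorder(b,0,80,0,0,cv2.BORDER_CONSTANT)
save(np.hstack([a,b]),sys.argv[1]);o=robot.get_obs();print(o["eef_pos"],o["contact_force"],o["t"])
E
python3 look.py l1.png
python3 - <<'E'
from geo import *
p=np.array(robot.get_obs()["eef_pos"])[:2]
t=lambda a:np.array([-np.sin(a),np.cos(a)]);u=lambda a:np.array([np.cos(a),np.sin(a)])
# waypoints: tool follows lug from click 4 to 0.2, tool offset -.0145 t
for k in(4,3.6,3.2,2.8,2.4,2,1.6,1.2,.8,.4,.25):
    a=A0-np.radians(24)*k;q=D+.034*u(a)-.0145*t(a)
    print(k,np.round((q-p)/.03,2),round((4-k)*4,2))
E
```

```text
[0.5728953  0.05435185 0.12718727] [-0.83695523  0.53598997 -0.26493981] 3.0
4 [0.1 0.2] 0
3.6 [0.25 0.33] 1.6
3.2 [0.39 0.49] 3.2
2.8 [0.49 0.67] 4.8
2.4 [0.57 0.86] 6.4
2 [0.61 1.06] 8
1.6 [0.61 1.27] 9.6
1.2 [0.59 1.47] 11.2
0.8 [0.52 1.67] 12.8
0.4 [0.43 1.85] 14.4
0.25 [0.39 1.92] 15.0
```

View pics/l1.png

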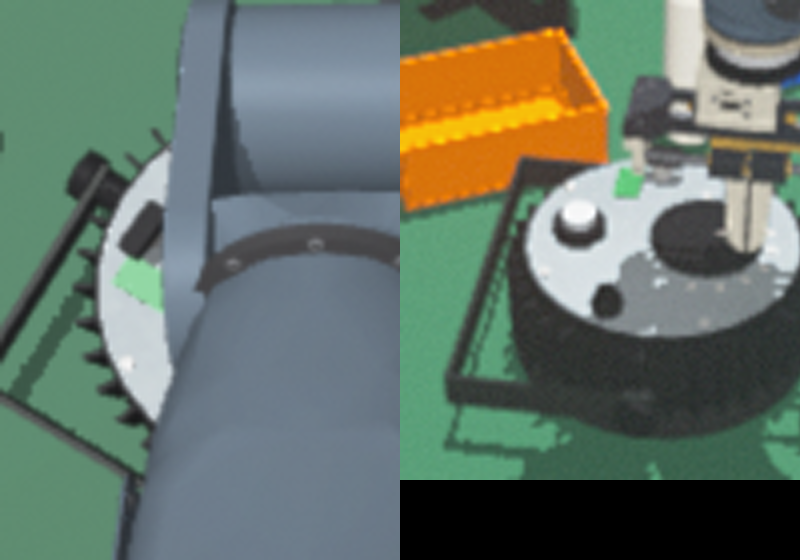

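Request:
drive_tool:
  plan:
    - {"slide":[0.13,0.2,0],"delta_rot":[0,0,0],"claw":-1}
    - {"slide":[0.28,0.34,0],"delta_rot":[0,0,1.6],"claw":-1}
    - {"slide":[0.42,0.5,0],"delta_rot":[0,0,3.2],"claw":-1}
    - {"slide":[0.52,0.68,0],"delta_rot":[0,0,4.8],"claw":-1}
    - {"slide":[0.6,0.87,0],"delta_rot":[0,0,6.4],"claw":-1}
    - {"slide":[0.64,1.07,0],"delta_rot":[0,0,8],"claw":-1}
    - {"slide":[0.64,1.07,0],"delta_rot":[0,0,8],"claw":-1}

```text
t: 3.88
eef_pos: [0.5921, 0.0862, 0.1265]
ee_rot: [0.001, 0.599, 0.801, 0.0]
contact_force: [0.0, -1.1, 0.6]
width: 0.0005
```

Request:
drive_tool:
  plan:
    - {"slide":[0,0.21,0],"delta_rot":[0,0,1.6],"claw":-1}
    - {"slide":[-0.02,0.41,0],"delta_rot":[0,0,3.2],"claw":-1}
    - {"slide":[-0.09,0.61,0],"delta_rot":[0,0,4.8],"claw":-1}
    - {"slide":[-0.18,0.79,0],"delta_rot":[0,0,6.4],"claw":-1}
    - {"slide":[-0.22,0.86,0],"delta_rot":[0,0,7],"claw":-1}
    - {"slide":[-0.22,0.86,0],"delta_rot":[0,0,7],"claw":-1}
    - {"slide":[-0.22,0.86,0],"delta_rot":[0,0,7],"claw":-1}

```text
t: 4.75
eef_pos: [0.585, 0.1116, 0.1258]
ee_rot: [0.0, 0.273, 0.962, 0.0]
contact_force: [0.1, 0.3, 0.9]
width: 0.0004
```

```bash
python3 look.py l2.png
```

```text
[0.58493902 0.11154403 0.12571306] [ 0.31019739 -0.33502161  0.32557161] 4.85
```

View pics/l2.png

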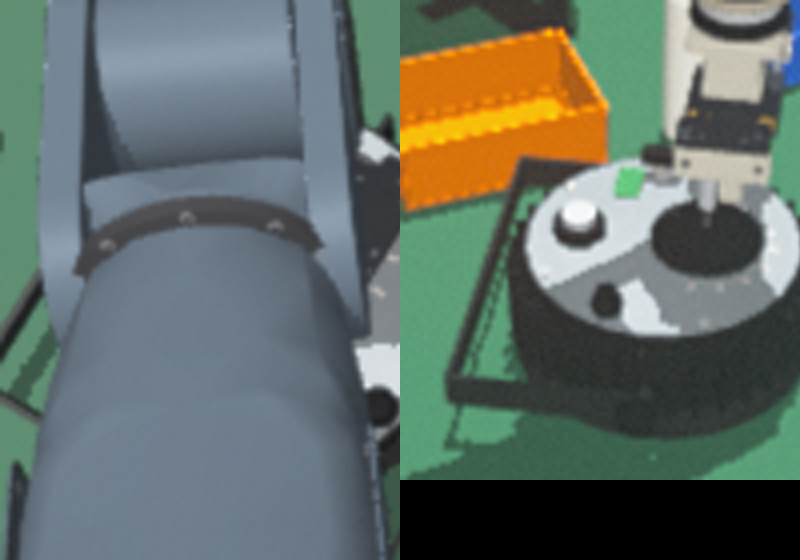

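```bash
python3 - <<'E'
from geo import *
f=lambda p:np.round((w2pix("side",p)-[215,130])*4+[400,0])
for k in(-.2,0,.5,1):
    a=A0-np.radians(24)*k
    x=D+.034*np.array([np.cos(a),np.sin(a)])
    print(k,"lug top",f([*x,.142]),"base",f([*x,.116]))
print("tcp",f(robot.get_obs()["eef_pos"]))
# mirrored approach for clockwise push, relative to TCP cmd
p=np.array([.5845,.1118])
t=lambda a:np.array([-np.sin(a),np.cos(a)]);u=lambda a:np.array([np.cos(a),np.sin(a)])
a=A0;print("click0 appr",np.round((D+.034*u(a)+.022*t(a)-p)/.03,2))
q0=D+.034*u(A0)+.022*t(A0);print(q0)
for k in(0,.4,.8,1.2,1.6,2,2.4,2.8,3.2,3.6,3.8,4):
    a=A0-np.radians(24)*k;q=D+.034*u(a)+.0145*t(a);print(k,np.round((q-q0)/.03,2),round(-4*k,2))
E
```

```text
-0.2 lug top [703. 180.] base [702. 205.]
0 lug top [706. 180.] base [706. 205.]
0.5 lug top [715. 181.] base [714. 206.]
1 lug top [723. 183.] base [722. 208.]
tcp [728. 198.]
click0 appr [-1.18  0.63]
[0.54922322 0.13067877]
0 [ 0.23 -0.11] 0
0.4 [ 0.43 -0.13] -1.6
0.8 [ 0.63 -0.19] -3.2
1.2 [ 0.81 -0.29] -4.8
1.6 [ 0.98 -0.41] -6.4
2 [ 1.12 -0.55] -8
2.4 [ 1.24 -0.72] -9.6
2.8 [ 1.33 -0.91] -11.2
3.2 [ 1.38 -1.11] -12.8
3.6 [ 1.4  -1.31] -14.4
3.8 [ 1.4  -1.42] -15.2
4 [ 1.39 -1.52] -16
```

The lug is at side-crop x≈706, which matches the projected click 0 position, so the dial is at its end stop. I'll now go over the lug to its other side.

Request:
drive_tool:
  plan:
    - {"slide":[0.2,-0.12,0],"delta_rot":[0,0,0],"claw":-1}
    - {"slide":[0.2,-0.12,1.2],"delta_rot":[0,0,0],"claw":-1}
    - {"slide":[-0.4,0.2,1.5],"delta_rot":[0,0,1],"claw":-1}
    - {"slide":[-1.18,0.63,1.5],"delta_rot":[0,0,1],"claw":-1}
    - {"slide":[-1.18,0.63,1.5],"delta_rot":[0,0,1],"claw":-1}
    - {"slide":[-1.18,0.63,0.8],"delta_rot":[0,0,1],"claw":-1}
    - {"slide":[-1.18,0.63,0],"delta_rot":[0,0,1],"claw":-1}
    - {"slide":[-1.18,0.63,0],"delta_rot":[0,0,1],"claw":-1}

```text
t: 5.85
eef_pos: [0.5493, 0.1299, 0.1242]
ee_rot: [-0.001, 0.221, 0.975, -0.001]
contact_force: [0.5, -0.5, -0.3]
width: 0.0004
```

Request:
drive_tool:
  plan:
    - {"slide":[0.23,-0.11,0],"delta_rot":[0,0,0],"claw":-1}
    - {"slide":[0.43,-0.13,0],"delta_rot":[0,0,-1.6],"claw":-1}
    - {"slide":[0.63,-0.19,0],"delta_rot":[0,0,-3.2],"claw":-1}
    - {"slide":[0.81,-0.29,0],"delta_rot":[0,0,-4.8],"claw":-1}
    - {"slide":[0.98,-0.41,0],"delta_rot":[0,0,-6.4],"claw":-1}
    - {"slide":[1.12,-0.55,0],"delta_rot":[0,0,-8],"claw":-1}
    - {"slide":[1.12,-0.55,0],"delta_rot":[0,0,-8],"claw":-1}

```text
t: 6.72
eef_pos: [0.5841, 0.1138, 0.1267]
ee_rot: [0.001, 0.599, 0.801, 0.001]
contact_force: [-0.2, 1.3, 0.9]
width: 0.0002
```

Request:
drive_tool:
  plan:
    - {"slide":[0.12,-0.17,0],"delta_rot":[0,0,-1.6],"claw":-1}
    - {"slide":[0.21,-0.36,0],"delta_rot":[0,0,-3.2],"claw":-1}
    - {"slide":[0.26,-0.56,0],"delta_rot":[0,0,-4.8],"claw":-1}
    - {"slide":[0.27,-0.66,0],"delta_rot":[0,0,-5.6],"claw":-1}
    - {"slide":[0.28,-0.76,0],"delta_rot":[0,0,-6.4],"claw":-1}
    - {"slide":[0.28,-0.82,0],"delta_rot":[0,0,-6.8],"claw":-1}
    - {"slide":[0.28,-0.82,0],"delta_rot":[0,0,-6.8],"claw":-1}

```text
t: 7.6
eef_pos: [0.592, 0.0892, 0.1262]
ee_rot: [0.0, 0.839, 0.543, 0.0]
contact_force: [-0.7, -0.1, 0.4]
width: 0.0003
```

```bash
python3 look.py l3.png;python3 - <<'E'
from geo import *
f=lambda p:np.round((w2pix("side",p)-[215,130])*4+[400,0])
for k in(3,3.5,4,5):
    a=A0-np.radians(24)*k
    x=D+.034*np.array([np.cos(a),np.sin(a)])
    print(k,"lug top",f([*x,.142]),"base",f([*x,.116]))
E
```

```text
[0.59177249 0.08938611 0.12598239] [-0.22034055 -0.3774833   0.08603716] 7.7
3 lug top [746. 199.] base [745. 224.]
3.5 lug top [748. 205.] base [746. 230.]
4 lug top [748. 210.] base [746. 235.]
5 lug top [742. 221.] base [741. 246.]
```

View pics/l3.png

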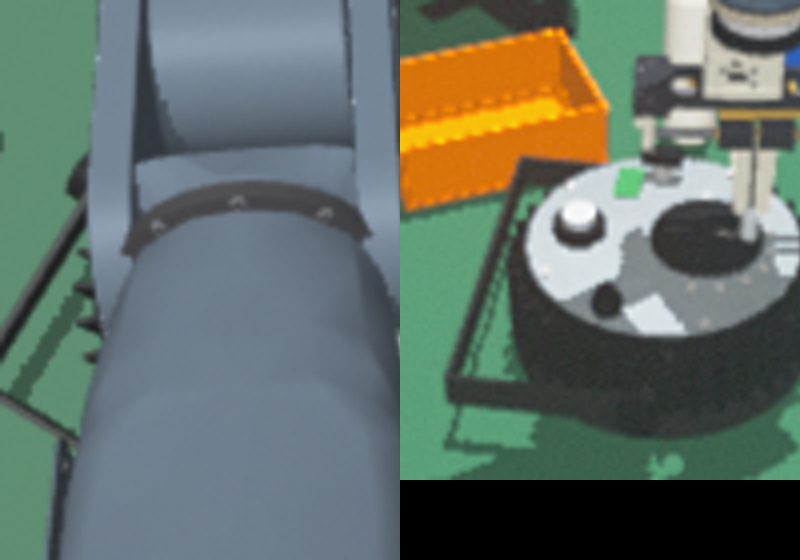

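The lug is at about (748,212), which is consistent with click 4. I'll retract and clear the view to confirm.

Request:
drive_tool:
  plan:
    - {"slide":[0.12,0.25,0],"delta_rot":[0,0,0],"claw":-1}
    - {"slide":[0.12,0.25,1],"delta_rot":[0,0,0],"claw":-1}
    - {"slide":[0.12,0.25,2.5],"delta_rot":[0,0,0],"claw":-1}
    - {"slide":[-1,1.8,3],"delta_rot":[0,0,0],"claw":-1}
    - {"slide":[-2.4,3.3,3],"delta_rot":[0,0,0],"claw":-1}
    - {"slide":[-3.8,4.8,3],"delta_rot":[0,0,0],"claw":-1}
    - {"slide":[-5.2,6.3,3],"delta_rot":[0,0,0],"claw":-1}
    - {"slide":[-6.4,7.5,3],"delta_rot":[0,0,0],"claw":-1}

```text
t: 8.7
eef_pos: [0.3978, 0.3164, 0.2159]
ee_rot: [-0.0, 0.84, 0.543, 0.0]
contact_force: [1.0, 0.4, -0.5]
width: 0.0003
```

```bash
python3 look.py l4.png; python3 - <<'E'
from geo import *
f=lambda p:np.round((w2pix("top",p)-[170,120])*4)
for k in(3,4,5):
    a=A0-np.radians(24)*k
    x=D+.034*np.array([np.cos(a),np.sin(a)])
    print(k,"lug top",f([*x,.142]))
S=D-.105*np.array([np.cos(A0-np.radians(96)),np.sin(A0-np.radians(96))]);print("store by ticks",S)
a=pix2w("side",[215+(577-400)/4,130+210/4],.122);print(a, f([*S,.122]))
E
```

```text
[0.39660064 0.31741872 0.2158983 ] [-0.04810808 -0.69858559  0.48220362] 8.8
3 lug top [309. 171.]
4 lug top [332. 179.]
5 lug top [349. 195.]
store by ticks [0.46493322 0.1454832 ]
[0.46631516 0.14844753 0.122     ] [213. 380.]
```

View pics/l4.png

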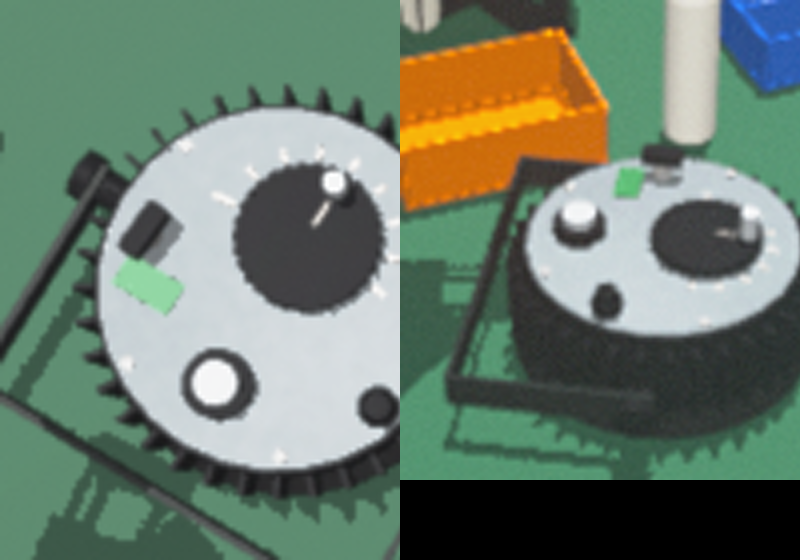

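The lug is at top-crop (333,182), against a predicted (332,179) for click 4, and the T-knob and cap haven't moved. Next is the button at (214,384).

Request:
drive_tool:
  plan:
    - {"slide":[0.6,-1.5,0],"delta_rot":[0,0,0],"claw":-1}
    - {"slide":[1.2,-3,0],"delta_rot":[0,0,0],"claw":-1}
    - {"slide":[1.8,-4.5,0],"delta_rot":[0,0,0],"claw":-1}
    - {"slide":[2.25,-5.73,0],"delta_rot":[0,0,0],"claw":-1}
    - {"slide":[2.25,-5.73,0],"delta_rot":[0,0,0],"claw":-1}
    - {"slide":[2.25,-5.73,-1.5],"delta_rot":[0,0,0],"claw":-1}
    - {"slide":[2.25,-5.73,-2.4],"delta_rot":[0,0,0],"claw":-1}
    - {"slide":[2.25,-5.73,-2.4],"delta_rot":[0,0,0],"claw":-1}

```text
t: 9.8
eef_pos: [0.466, 0.1429, 0.1423]
ee_rot: [-0.001, 0.84, 0.543, -0.002]
contact_force: [0.3, -0.7, 0.2]
width: 0.0009
```

```bash
python3 look.py l5.png
```

```text
[0.4673873  0.14306746 0.14445316] [ 0.59431319  0.58290611 -0.05289196] 9.9
```

View pics/l5.png

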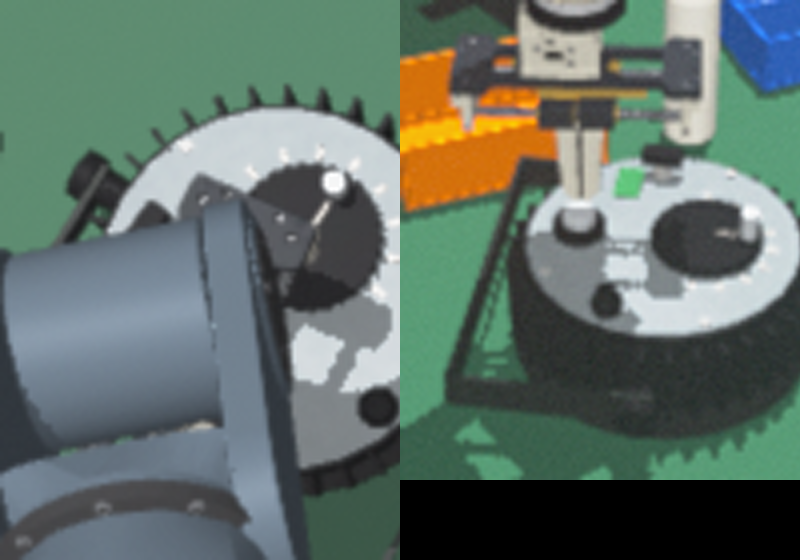

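The tip is right above the button. I'll lower it in small steps and watch the force.

Request:
drive_tool:
  plan:
    - {"slide":[-0.03,0.07,-0.2],"delta_rot":[0,0,0],"claw":-1}
    - {"slide":[-0.03,0.07,-0.4],"delta_rot":[0,0,0],"claw":-1}
    - {"slide":[-0.03,0.07,-0.5],"delta_rot":[0,0,0],"claw":-1}
    - {"slide":[-0.03,0.07,-0.6],"delta_rot":[0,0,0],"claw":-1}
    - {"slide":[-0.03,0.07,-0.6],"delta_rot":[0,0,0],"claw":-1}

```text
t: 10.52
eef_pos: [0.466, 0.1447, 0.1255]
ee_rot: [-0.0, 0.84, 0.542, 0.0]
contact_force: [-1.1, 0.5, 2.0]
width: 0.0003
```

Request:
drive_tool:
  plan:
    - {"slide":[0,0,-0.1],"delta_rot":[0,0,0],"claw":-1}
    - {"slide":[0,0,-0.1],"delta_rot":[0,0,0],"claw":-1}

```text
t: 10.78
eef_pos: [0.4661, 0.1447, 0.1226]
ee_rot: [0.0, 0.84, 0.542, 0.0]
contact_force: [-0.7, 0.3, 3.2]
width: 0.0005
```

Request:
drive_tool:
  plan:
    - {"slide":[0,0,-0.1],"delta_rot":[0,0,0],"claw":-1}
    - {"slide":[0,0,-0.1],"delta_rot":[0,0,0],"claw":-1}

```text
t: 11.02
eef_pos: [0.4662, 0.1447, 0.1201]
ee_rot: [0.0, 0.84, 0.542, 0.0]
contact_force: [-3.0, -1.0, 10.9]
width: 0.0003
```

Request:
drive_tool:
  plan:
    - {"slide":[0,0,-0.04],"delta_rot":[0,0,0],"claw":-1}
    - {"slide":[0,0,-0.04],"delta_rot":[0,0,0],"claw":-1}

```text
t: 11.28
eef_pos: [0.4663, 0.1447, 0.1199]
ee_rot: [0.0, 0.84, 0.542, 0.0]
contact_force: [-8.3, -1.3, 25.1]
width: 0.0006
```

```bash
python3 look.py l6.png
```

```text
[0.46628398 0.14468994 0.11985676] [-8.36829074 -3.12104734 24.10119481] 11.375
```

View pics/l6.png

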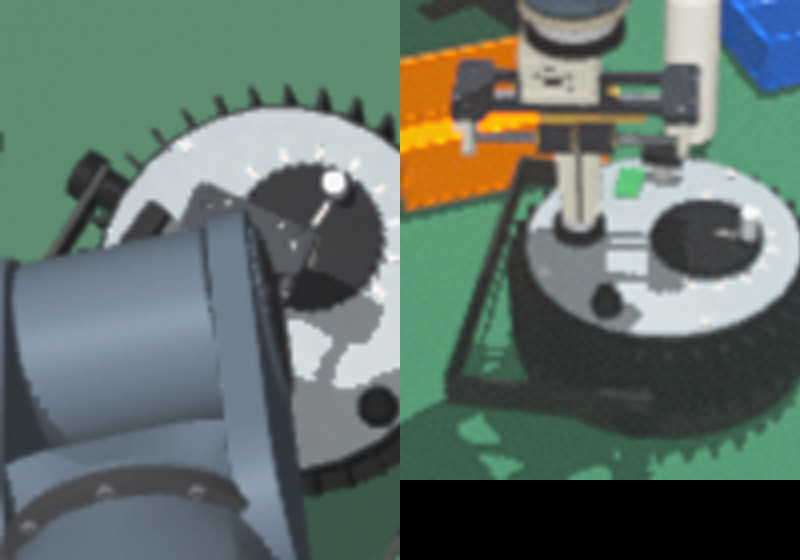

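A hard stop at z≈0.120 with the finger sunk down to the black housing, and the dial still in click 4. I'll release and retreat.

Request:
drive_tool:
  plan:
    - {"slide":[0,0,0.3],"delta_rot":[0,0,0],"claw":-1}
    - {"slide":[0,0,1],"delta_rot":[0,0,0],"claw":-1}
    - {"slide":[0,0,2.5],"delta_rot":[0,0,0],"claw":-1}
    - {"slide":[-0.5,1.4,3.2],"delta_rot":[0,0,0],"claw":-1}
    - {"slide":[-1,2.9,3.2],"delta_rot":[0,0,0],"claw":-1}
    - {"slide":[-1.6,4.3,3.2],"delta_rot":[0,0,0],"claw":-1}
    - {"slide":[-2.2,5.7,3.2],"delta_rot":[0,0,0],"claw":-1}
    - {"slide":[-2.2,5.7,3.2],"delta_rot":[0,0,0],"claw":-1}

```text
t: 12.38
eef_pos: [0.3988, 0.3175, 0.214]
ee_rot: [-0.0, 0.839, 0.543, -0.0]
contact_force: [-0.2, -0.4, 0.3]
width: 0.0005
```

```bash
python3 look.py l7.png; python3 - <<'E'
from geo import *
for c,o in(("side",(215,130)),("top",(170,120))):
  for z in(.116,.122,.126,.130): print(c,z,np.round((w2pix(c,[.4655,.1455,z])-o)*4+([400,0] if c=="side" else [0,0])))
im=robot.grab_frame("side");g=cv2.cvtColor(im,cv2.COLOR_RGB2GRAY)[172:200,248:272];print(g)
E
```

```text
[0.39985147 0.31555895 0.21408514] [ 0.35710801 -0.34304209 -0.07053428] 12.475
side 0.116 [578. 218.]
side 0.122 [577. 212.]
side 0.126 [577. 209.]
side 0.13 [577. 205.]
top 0.116 [214. 380.]
top 0.122 [213. 379.]
top 0.126 [212. 379.]
top 0.13 [211. 378.]
[[ 57  60  54  58  60  59  59  61  56  56  58  56  74 110 137 154 171 201
  200 202 203 191 161 167]
 [ 59  56  56  59  59  57  57  56  55  62  74 109 144 174 202 202 201 204
  204 203 197 183 153 156]
 [ 60  56  58  56  56  56  55  56  75 113 145 175 202 201 204 200 201 202
  202 200 197 177 159 154]
 [ 58  57  57  58  55  58  61  80 131 192 213 205 203 202 203 200 201 202
  202 200 189 158 160 150]
 [ 72  70  69  66  64  81 113 140 182 231 223 205 201 202 203 200 202 200
  201 200 188 160 158 158]
 [ 93 103  95  74  89 129 180 193 192 216 208 201 201 199 200 199 201 201
  202 197 182 159 155 155]
 [115 126 115  80 127 180 202 204 201 201 202 203 201 201 201 202 205 202
  203 201 178 149 147 150]
 [126 131 122 122 171 201 208 205 204 203 208 212 209 208 205 202 203 200
  202 199 188 161 162 165]
 [117 125 143 177 203 206 207 205 
[... 1286 characters left out ...]
12 212 211 210 211 213 214 215 215 214 215 214 211 212 212 213 211
  211 212 211 212 213 213]
 [211 213 210 210 210 211 213 212 213 214 214 213 213 214 212 212 213 211
  212 211 212 211 213 213]
 [212 214 212 211 210 210 209 209 212 214 213 213 213 213 212 211 212 214
  211 211 213 212 211 213]
 [204 215 219 221 213 210 208 209 211 213 211 212 212 212 211 211 211 212
  213 213 210 215 214 213]
 [171 218 226 228 221 213 210 211 210 211 210 212 212 212 212 213 213 211
  213 212 213 216 214 214]
 [137 201 209 212 214 211 210 208 211 210 211 213 212 213 213 213 215 213
  215 213 215 215 214 213]
 [ 98 166 194 186 206 209 210 208 211 211 212 213 212 212 213 213 212 214
  212 207 214 214 213 212]]
```

View pics/l7.png

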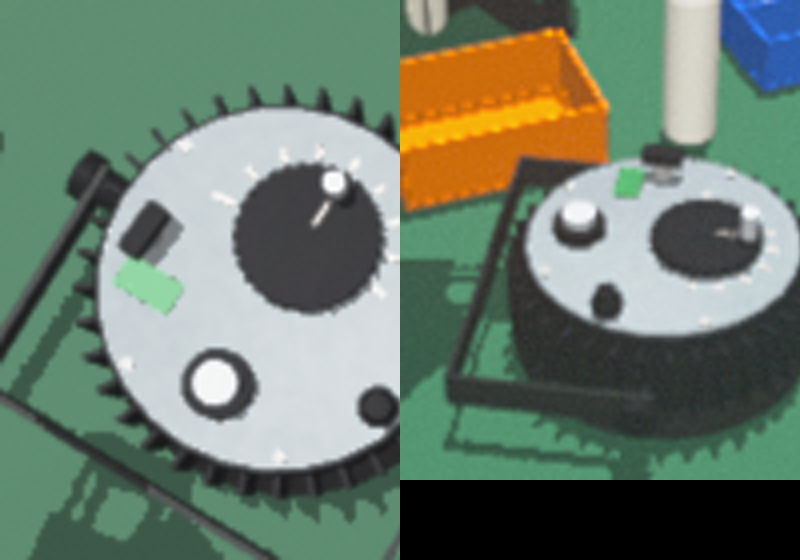

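The button is up, with its top at about 0.126 m. The pressed tip was at 0.1199 m, so it travelled the full 6 mm. The dial is in click 4 (333,182) and the loose things look unmoved.

```bash
python3 -c "
from cell import robot
print(robot.sign_off())"
```

```text
the job is handed in; nothing more can be done
None
```

I pushed the dial by its lug anticlockwise from click 4, where it started, back to click 0. I then pushed it clockwise four clicks, pressed the store button once to its hard stop, let it come up, and handed the job in.

- **Dial:** the lug was at its click 0 position after the first push. Before and after the button press it was within a few pixels of its click 4 position. Force readings at the end of each push were only about 1 N; I did not see the peaks in between.
- **Store button:** it stopped hard at about 25 N on the wrist, with the fingertip at a height of 0.120 m. From the pictures its top rests at about 0.126 m, so it went down about 6 mm, and it was up again in the last picture.
- **Loose things:** the cap, the T-knob, and the parts of the basket and spray can in view looked unmoved. I did not check the tape, jar, carton or screwdriver again at the end; the arm passed nowhere near the jar, carton or screwdriver.
- **Arm:** it was clear of everything when I handed in, at 12.5 s of the 64 s allowed. No check failed or disagreed, and the hand-in reported no verdict.

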